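# Open the latched gate of the reject pen

### The arm

A 7-joint arm with a two-finger parallel gripper is mounted at the origin on a cart in front of the work surface, level with it; the furniture and walls round the work are solid. World frame = base frame: x ahead of the robot, y to its left, z up, the work surface at z = 0. Lengths are in m, angles in rad, forces in N, time in s.
With the tool pointing down it reaches from about 0.4 to 0.85 m from the base axis. Payload 4.5 kg.
Tool frame: the origin (TCP) lies on the centre line of the jaws, within the pads' length; the fingertips stand 14 mm ahead of it and the grasp point (between the pads) lies 5 mm behind it (r.tcp_to_tips is the z of the fingertips in the tool frame, in m); z points along the fingers, y is the direction in which the jaws open and shut (so a half turn about z gives the same grasp; the last joint's range is limited). The gripper opens to 88 mm and grips with 3 to 60 N. Pads are 18 mm wide; open, the fingers measure 123 mm over their backs; the gripper's body (75 mm by 187 mm) begins 45 mm behind the grasp point.
Start: joints at [-1.222, 0.689, -0.195, 1.565, 0.157, 0.902, -0.215], TCP at [0.193, 0.594, 0.253] pointing down, gripper open.
Joint ranges: [-3.01, 3.01], [-0.46, 2.08], [-1.47, 1.51], [0.13, 2.56], [-1, 4.14], [0.04, 2.09], [-2.66, 2.66]. Speed limits (rad/s): [2.57, 2.57, 3.14, 3.14, 3.14, 3.14, 3.14].

### API

Orientations are given as a unit quaternion [x, y, z, w].
In Python, from plant import r, viewer gives the robot as it stands.
- The arm moves only by the shell command python3 -m inch 'ROWS' [FORCE]. ROWS is JSON, a list of rows, each a list of 3 entries, a list of its own where there are three numbers: the closure, from 0 (fully open) to 1 (shut), then the shift along the tool's x, y, z in cm, then the turn about the tool's z in degrees. In form: [[fingers, [x, y, z], yaw], ...]. A call has 1 to 20 rows; each row is the pose to reach, as a shift and turn from the pose commanded when the call began, along the tool's axes at that moment; what a row does not reach only later rows make up. A row lasts 1/10 s, in which the tool goes at most 50 mm and 8.59 degrees, less where a joint would pass 70% of its speed; a pose out of reach is approached as far as the arm can. A call with a gripper value outside its range is refused whole. The fingers move at their own pace and stop on an object; FORCE is the grip in N (left out, the last holds). Time passes only in rows, so rows that repeat a pose let the fingers close. It gives the time, the measured TCP pose, the force and the opening at its end, in the units of the state.
- r.get_state(): the state, without advancing time (a new reading comes with each control period).
- viewer.snapshot(name): name is "scene" or "top" or "wrist"; returns the picture (400x640x3 uint8, red, green, blue); there is no depth.
- viewer.camera_params(name): a dict with "intrinsics" (3x3 intrinsics, pixels), "world_to_cam" (4x4, takes a point from world to camera coordinates). Camera axes: x right, y up, looking along -z (the intrinsics and any distortion apply to the point x, -y, -z); pixel columns grow to the right and rows downward; lengths in m; the calibration is good to about 2 mm. A picture is of the moment at which its call begins: read the wrist's pose just before it. camera_params takes no time and is no camera call; for the wrist camera it gives the pose at the moment of the call.
- r.finish_job(): hands the job in, once; it reports no verdict.
Trained networks look in the newest picture that a camera, given by its name, has taken for a name from the list of things; names that differ only in an ending like _2 or _b are one class to them, and where a whole thing is asked for, a point or a joint stands for the part that bears it (a point fixed in the world has none). Each returns a list of dicts, best first, with "p" (0 to 1); they miss things now and then, are a little off and sometimes report something else, mostly with a low value. They report only what shows in the picture. A call takes as long as a camera call.
- viewer.outline_of(camera, name): "pixels" (400x640 bool, what is visible of it) and "bbox" ([left, top, width, height] in pixels, round what is visible of it).
The state is a dict: "clock": time; "q": joint angles; "qd": joint speeds; "joint_torque": joint torques, N m; "tool_pos": TCP position; "eef_rot": TCP orientation; "contact_force": force on the tool from outside, world axes, zero at the start; "moment": the same for the moment, N m; "opening": opening from 0.0 (shut) to 1.0 (fully open).
Only numpy, scipy, OpenCV 4.12 (cv2) and the standard library are available. Lean on these libraries where they do the work, as an engineer would, in place of code of your own. Each camera call takes 0.05 s, during which the arm holds its last target.

### The job

Open the small wire reject pen on the packing bench so that it can be loaded: lift the gate's latch bar out of its catch (pressing down its black thumb lever does that), and keep it lifted while you push the gate into the pen, until the gate stands wide open, about square to the opening; then let go. Be gentle: never lean on the pen, gate or lever with more than about 20 N, do not let the gate fly or slam, and do not knock the other things about.

Things in the scene. Friction and masses are not known exactly. Their poses are not given: they have to be found in the camera images.
- pen: Wire pen, grey posts, dark base plate 205 x 240 mm, fixed to the bench. Origin on the bench under the middle of the gate opening; x points into the pen, y to the hinge post (left), z up. Hinge post 130 mm high at y = 105 mm, catch post 94 mm high at y = -105, back posts 118 mm high at x = 175. Wire fences 112 mm high. Red gate 165 mm wide, 10 mm thick, its underside about 38 mm up.
- hinge_line (a point): Point on the bench under the gate's hinge pin (pen frame x = 0, y = +90 mm); axes as the pen's. The gate turns about the vertical through it. The gate may hang up to 10 mm higher or lower on the pin than its middle height, and lever, bar, plate and catch with it; no reading tells this, so find the lever's height by feel.
- lever_nominal (a point): Middle of the top of the black thumb lever (40 mm along x, 36 along y; pen frame -30, 10, 112 mm) if the gate is shut and hangs at middle height; fixed to the pen, axes as the pen's. Real lever is up to 10 mm off in height. The bar's weight resists with 1 to 2 N; after about 16 mm of travel a firm stop, about 6 N per mm. The bar is clear of its catch after about 13.5 mm.
- catch (a point): Middle of the top edge of the catch plate clamped to the catch post, at middle height (pen frame -8, -105, 111 mm); fixed to the pen. The steel latch bar, 14 mm high, lies on the robot side of the plate and overlaps it by 18 mm, so the gate cannot go in. Bar and thumb lever are one rocker on the gate, pivoted at pen frame y = -35 mm, about 100 mm up: lever down, bar up. It falls back by its own weight.
- plate (a point): Middle of the front face of the upright steel finger plate on the gate, just behind the lever, with the gate shut at middle height (pen frame -8, 10, 127 mm; 52 mm wide, top at 141 mm). Fixed to the pen. Fingers that stand on the lever and push into the pen touch this plate and so swing the gate.
- gate (a joint): Angle of the gate about its hinge: 0 shut, grows as it opens into the pen (anticlockwise from above), stop at 1.6. Slight friction: it stays where it is left. With the bar in its catch it moves less than 0.03.
- jar: Bystander: dark brown empty open jar, 85 mm across, 90 mm high, standing on the bench left of the pen; origin at the middle of its underside.
- tape: Bystander: roll of tan tape, 92 mm across, 24 mm high, lying on the bench left of the pen; origin at the middle of its underside.
- reject_cap_a: Bystander: dark brown screw cap, 85 mm across, 20 mm high, lying on the pen's base plate; the gate passes above it. Origin at the middle of its underside.
- reject_cap_b: Bystander: a second cap of the same kind, deeper in the pen.

How it is judged:
By the outcome, as a careful person would: the job done as asked, in the order asked, and still so for the second after the job is handed in, with the robot touching nothing.
It also fails if it takes over 64 s, if anything falls off the work surface, if the arm or the gripper's body presses on something with over 40 N, if the wrist force passes 120 N, or if a joint passes its speed limit or range.

## Working session

There is one attempt and no reset: what is moved stays moved. The work goes in short steps, Python scripts to look and compute and a shell command to move; the robot and the scene stay as the last step left them, time stands still between calls to the robot, and variables do not carry over. Pictures are saved under pics/ and viewed, and the job is handed in when it is done.

```bash
ls; mkdir -p pics; cat > h.py <<'E'
import numpy as np, cv2
from plant import r, viewer
def snap(n,f):
    im=viewer.snapshot(n); cv2.imwrite('pics/'+f,im[:,:,::-1]); return im
def proj(P,cam):
    p=viewer.camera_params(cam);K=np.array(p['intrinsics']);T=np.array(p['world_to_cam'])
    P=np.atleast_2d(P);c=P@T[:3,:3].T+T[:3,3]
    c=c*np.array([1,-1,-1]);u=c@K.T
    return u[:,:2]/u[:,2:]
def ray(uv,cam,z):
    p=viewer.camera_params(cam);K=np.array(p['intrinsics']);T=np.array(p['world_to_cam'])
    d=np.linalg.inv(K)@np.array([uv[0],uv[1],1.]);d=d*np.array([1,-1,-1])
    R=T[:3,:3];o=-R.T@T[:3,3];d=R.T@d
    return o+d*(z-o[2])/d[2]
E
python3 - <<'E'
from h import *
np.set_printoptions(precision=4,suppress=True)
for n in('scene','top','wrist'): snap(n,n+'1.png'); print(n,viewer.camera_params(n))
print(r.get_state(), r.tcp_to_tips)
E
```

```text
pics
scene {'intrinsics': array([[515.6028,   0.    , 318.4087],
       [  0.    , 515.6028, 197.5783],
       [  0.    ,   0.    ,   1.    ]]), 'world_to_cam': array([[ 0.8348, -0.5504,  0.0096, -0.4452],
       [ 0.3484,  0.5418,  0.7649, -0.2847],
       [-0.4262, -0.6353,  0.644 , -1.4264],
       [ 0.    ,  0.    ,  0.    ,  1.    ]])}
top {'intrinsics': array([[445.3401,   0.    , 319.4314],
       [  0.    , 445.3401, 192.3548],
       [  0.    ,   0.    ,   1.    ]]), 'world_to_cam': array([[-0.0162, -0.9999,  0.001 ,  0.0095],
       [ 0.9757, -0.0156,  0.2185, -0.5319],
       [-0.2184,  0.0045,  0.9758, -1.1645],
       [ 0.    ,  0.    ,  0.    ,  1.    ]])}
wrist {'intrinsics': array([[346.3447,   0.    , 322.3921],
       [  0.    , 346.3447, 195.1117],
       [  0.    ,   0.    ,   1.    ]]), 'world_to_cam': array([[ 0.3111,  0.9504, -0.0013, -0.6252],
       [-0.9004,  0.2943, -0.3203,  0.0429],
       [-0.3041,  0.1008,  0.9473, -0.3919],
       [ 0.    ,  0.    ,  0.    ,  1.    ]])}
{'clock': 0.15, 'q': array([-1.2222,  0.6898, -0.1945,  1.5661,  0.1573,  0.9025, -0.2151]), 'qd': array([-0.0013, -0.0017, -0.0008, -0.0053,  0.0014, -0.0017,  0.0011]), 'joint_torque': array([ -0.0004, -52.7866,  -1.2682, -15.3586,  -0.0526,   0.0039,
         0.0001]), 'tool_pos': array([0.1934, 0.5938, 0.2521]), 'eef_rot': array([ 0.1567,  0.9876, -0.0007, -0.0001]), 'contact_force': array([ 0.6631,  0.4123, -0.0133]), 'moment': array([-0.0456, -0.0113,  0.0322]), 'opening': 1.0044356995218908} 0.014
```

View pics/scene1.png

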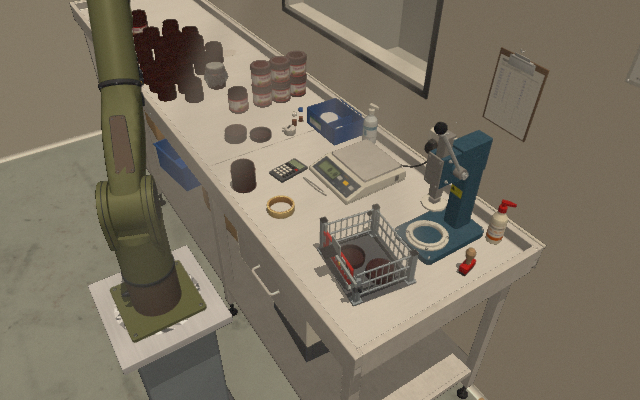

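View pics/top1.png

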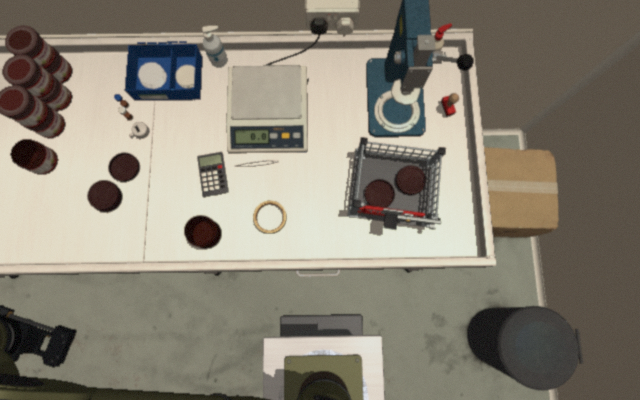

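View pics/wrist1.png

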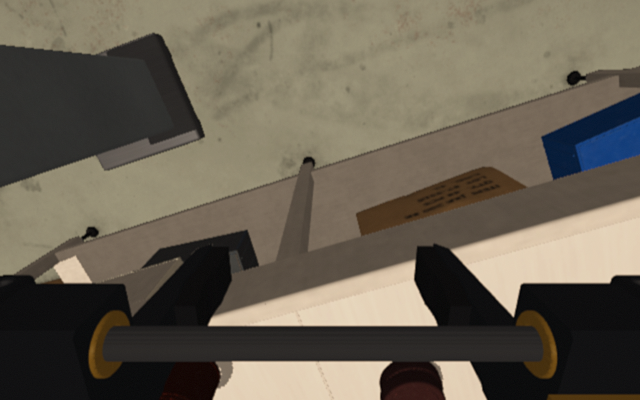

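The scene view shows the pen at about (367,255), with the jar at (243,175) and the tape at (281,207). In the top view the pen is at about (395,185), with the red gate along its near side at about (395,215) and the black lever at (390,221). I'll zoom in next.

```bash
python3 - <<'E'
from h import *
np.set_printoptions(precision=4,suppress=True)
for c in('top','scene'):
    im=viewer.snapshot(c)
    for n in('pen','gate','lever_nominal','plate','catch','jar','tape','reject_cap_a'):
        try:
            for o in viewer.outline_of(c,n)[:3]:
                ys,xs=np.nonzero(o['pixels']);print(c,n,round(o['p'],2),o['bbox'],xs.mean().round(1),ys.mean().round(1))
        except Exception as e: print(c,n,e)
    x0,y0,w,h=(335,125,120,110) if c=='top' else (310,195,115,110)
    cv2.imwrite(f'pics/{c}_z.png',cv2.resize(im[y0:y0+h,x0:x0+w,::-1],None,fx=5,fy=5,interpolation=cv2.INTER_CUBIC))
E
```

```text
top pen 0.62 [346.6, 138.9, 98.0, 89.2] 395.4 184.5
top gate 0.88 [362.6, 205.0, 77.9, 22.6] 396.8 216.0
top lever_nominal 0.76 [348.1, 139.1, 102.3, 89.9] 395.4 185.4
top lever_nominal 0.23 [396.8, 167.8, 29.4, 29.6] 410.3 180.2
top plate 0.8 [342.7, 137.5, 100.7, 94.2] 395.9 184.8
top catch 0.95 [346.3, 137.7, 100.5, 89.9] 395.7 184.9
top jar 0.7 [183.6, 216.7, 37.9, 32.7] 202.3 231.8
top tape 0.83 [252.1, 202.4, 36.0, 32.8] 270.0 217.2
top tape 0.64 [366.9, 177.1, 27.5, 30.6] 379.7 193.0
top reject_cap_a 0.81 [396.3, 166.7, 30.0, 27.8] 410.4 180.2
top reject_cap_a 0.71 [365.6, 175.5, 28.0, 32.8] 379.3 193.3
top reject_cap_a 0.17 [348.2, 139.7, 95.1, 89.4] 396.0 186.3
scene pen 0.55 [317.0, 205.2, 99.9, 100.8] 366.1 258.9
scene gate 0.78 [319.1, 231.6, 40.1, 55.6] 337.6 257.8
scene lever_nominal 0.94 [318.5, 204.7, 101.6, 102.1] 367.4 257.4
scene plate 0.65 [317.0, 201.1, 101.1, 105.9] 366.2 257.7
scene catch 0.6 [315.8, 203.5, 104.8, 100.8] 366.0 257.3
scene jar 0.71 [317.5, 204.7, 103.3, 101.4] 366.4 258.5
scene jar 0.59 [232.6, 159.1, 23.6, 33.0] 243.3 175.4
scene tape 0.67 [318.8, 202.7, 98.7, 106.4] 366.3 257.0
scene tape 0.57 [266.8, 195.4, 29.4, 23.3] 280.4 206.5
scene reject_cap_a 0.92 [366.6, 258.5, 29.4, 25.5] 379.5 270.3
scene reject_cap_a 0.9 [341.9, 244.2, 24.6, 22.9] 353.4 255.1
```

View pics/top_z.png

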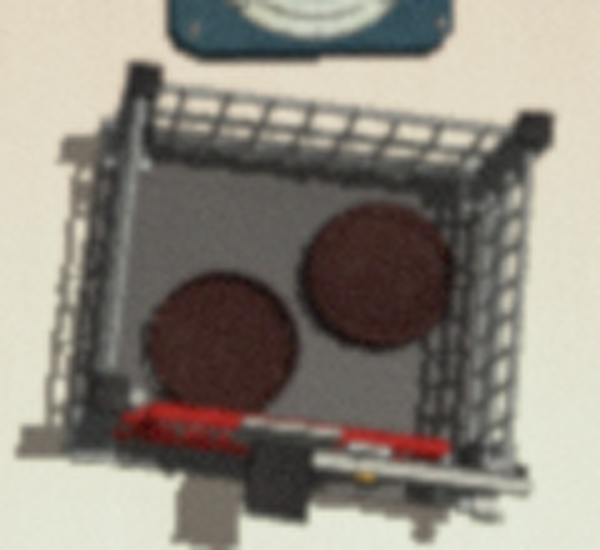

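View pics/scene_z.png

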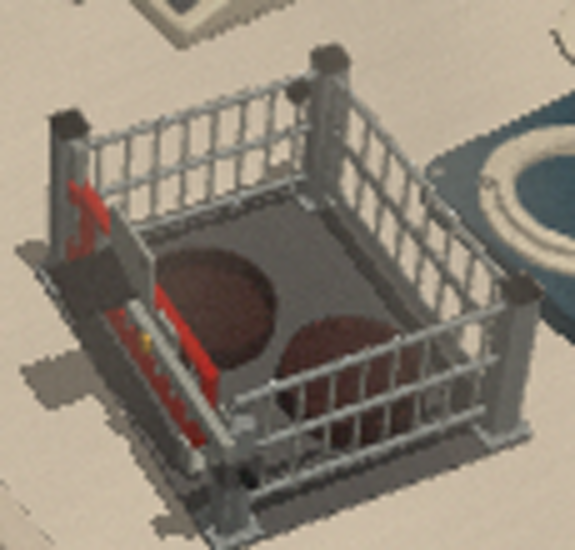

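```bash
cat > fit.py <<'E'
from h import *
from scipy.optimize import least_squares
np.set_printoptions(precision=4,suppress=True)
obs=[('scene',[0,.105,.130],(68,122)),('scene',[.175,.105,.118],(330,57)),('scene',[.175,-.105,.118],(520,288)),
('top',[0,.105,.130],(110,388)),('top',[.175,.105,.118],(143,78)),('top',[.175,-.105,.118],(534,130))]
off={'scene':(310,195),'top':(335,125)}
def W(x,P):
    c,s=np.cos(x[2]),np.sin(x[2]); P=np.atleast_2d(P).astype(float)
    return P@np.array([[c,s,0],[-s,c,0],[0,0,1]])+np.array([x[0],x[1],0])
def res(x):
    o=[]
    for cam,P,z in obs:
        uv=np.array(z)/5-.4+np.array(off[cam]); o+=list(proj(W(x,P),cam)[0]-uv)
    return np.array(o)
if __name__=='__main__':
    s=least_squares(res,[.55,-.18,0.]);print(s.x,np.degrees(s.x[2]));print(res(s.x).reshape(-1,2))
    x=s.x; np.save('pen.npy',x)
    pts={'lever':[-.03,.01,.112],'catch':[-.008,-.105,.111],'plate':[-.008,.01,.141],'hinge':[0,.09,.0],'cp':[0,-.105,.094],'hp':[0,.105,.13],'bl':[.175,.105,.118],'br':[.175,-.105,.118]}
    lev=[[-.05,-.008,.112],[-.01,-.008,.112],[-.01,.028,.112],[-.05,.028,.112]]
    base=[[-.015,.12,0],[-.015,-.12,0],[.19,-.12,0],[.19,.12,0]]
    for c in('top','scene'):
        im=viewer.snapshot(c)[:,:,::-1]; x0,y0=off[c]
        z=cv2.resize(im[y0:y0+110,x0:x0+120],None,fx=5,fy=5,interpolation=cv2.INTER_CUBIC)
        f=lambda P:np.round((proj(W(x,P),c)-[x0,y0]+.4)*5).astype(np.int32)
        for n,p in pts.items(): cv2.circle(z,tuple(map(int,f(p)[0])),4,(0,255,0),1)
        for L in (lev,base): cv2.polylines(z,[f(L)],True,(0,255,255),1)
        cv2.imwrite(f'pics/{c}_fit.png',z)
    for n in pts: print(n,W(x,pts[n])[0])
    for nm,uv in(('jar',(202.3,231.8)),('tape',(270,217.2))): print(nm,ray(uv,'top',.03))
E
python3 fit.py
```

```text
[ 0.4723 -0.1953 -0.1521] -8.715553475852849
[[ 0.0239  0.9394]
 [ 0.0313  0.8563]
 [-0.0532  0.7287]
 [-0.926   0.1475]
 [-0.1966 -0.3819]
 [-0.1961 -0.6284]]
lever [ 0.4441 -0.1808  0.112 ]
catch [ 0.4485 -0.2978  0.111 ]
plate [ 0.4659 -0.1842  0.141 ]
hinge [ 0.4859 -0.1063  0.    ]
cp [ 0.4564 -0.2991  0.094 ]
hp [ 0.4882 -0.0915  0.13  ]
bl [ 0.6612 -0.118   0.118 ]
br [ 0.6294 -0.3256  0.118 ]
jar [0.4321 0.3256 0.03  ]
tape [0.4699 0.1392 0.03  ]
```

```bash
python3 -c "
import cv2,numpy as np
a=cv2.imread('pics/top_fit.png');b=cv2.imread('pics/scene_fit.png')
h=min(a.shape[0],b.shape[0]);c=np.hstack([a[:h],b[:h]]);cv2.imwrite('pics/fit2.png',cv2.resize(c,None,fx=.66,fy=.66,interpolation=cv2.INTER_AREA))"
```

```text
(no output)
```

View pics/fit2.png

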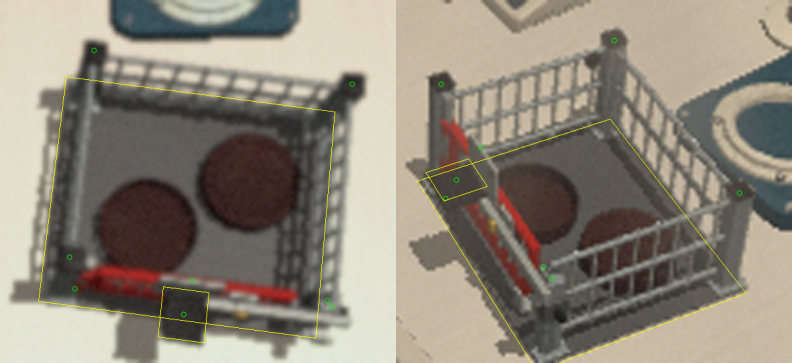

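The overlay fits both views: lever quad on the black lever, posts on the post tops, base outline on the plate. The pen is at (0.472, -0.195) with yaw -8.7°. Next I work out the approach in tool axes.

```bash
cat > nav.py <<'E'
from h import *
from fit import W
from scipy.spatial.transform import Rotation as Rn
np.set_printoptions(precision=3,suppress=True)
x=np.load('pen.npy')
def pf(p):  # world->pen
    c,s=np.cos(x[2]),np.sin(x[2]);d=np.array(p)[:2]-x[:2];return np.array([c*d[0]+s*d[1],-s*d[0]+c*d[1],p[2]])
def to(tgt,st=None):
    st=st or r.get_state();R=Rn.from_quat(st['eef_rot']).as_matrix();return R.T@(np.array(tgt)-st['tool_pos'])*100
def az(st=None):
    st=st or r.get_state();R=Rn.from_quat(st['eef_rot']).as_matrix();return np.degrees(np.arctan2(R[1,1],R[0,1]))
def rep():
    st=r.get_state();print('t',st['clock'],'pen xyz mm',pf(st['tool_pos'])*1000,'tip z',(st['tool_pos'][2]-.014)*1000,'az',az(st)-np.degrees(x[2]),'F',st['contact_force'],'q7',st['q'][6],'op',st['opening'])
E
python3 - <<'E'
from nav import *
print(az(), to([.45,.25,.25]), to([.46,.05,.25]),to(W(x,[-.028,.014,.164])[0]))
print('press',pf(ray((405,92),'top',.15)),pf(ray((405,92),'top',.1)),pf(ray((397,130),'top',.02)))
rep()
E
```

```text
71.96320319477807 [-35.049 -24.795   0.272] [-42.192 -43.503   0.272] [-47.965 -65.516   8.871]
press [0.312 0.011 0.15 ] [0.337 0.004 0.1  ] [0.254 0.004 0.02 ]
t 1.15 pen xyz mm [-395.199  738.2    252.722] tip z 238.72204702683942 az 80.67875667063092 F [-0.273 -0.408 -0.59 ] q7 -0.21511790323755126 op 1.0004795735353151
```

```bash
python3 -m inch '[[0.5,[-2,-1.4,0],3],[1,[-5,-3.5,0],8],[1,[-8.5,-6,0],14],[1,[-12,-8.5,0],20],[1,[-15.5,-11,0],26],[1,[-19,-13.5,0],32],[1,[-22.5,-16,0],38],[1,[-26,-18.5,0],44],[1,[-29.5,-21,0],50],[1,[-33,-24,0],56],[1,[-35.5,-27,0],60],[1,[-37,-30.5,0],65],[1,[-38.5,-34,0],70],[1,[-40,-38,0],75],[1,[-41.5,-42,0],80],[1,[-43,-46,0],80.7],[1,[-44.5,-50,0],80.7],[1,[-45.5,-54,0],80.7],[1,[-46.5,-57,0],80.7],[1,[-47,-59,0],80.7]]' 5; python3 -c "
from nav import *
rep();print(to(W(x,[-.028,.014,.164])[0]))"
```

```text
clock: 3.15
tool_pos: [0.4577, -0.1152, 0.253]
eef_rot: [0.76, 0.65, 0.0, 0.001]
contact_force: [0.5, 0.9, -0.2]
opening: 0.002
t 3.15 pen xyz mm [-26.576  76.948 252.971] tip z 238.97060266344937 az -0.2155929785979218 F [ 0.507  0.915 -0.159] q7 0.08645795715246786 op 0.002460502961105909
[-6.288 -0.128  8.902]
```

```bash
python3 -m inch '[[1,[-1.5,-0.1,0],0],[1,[-3.5,-0.2,0],0],[1,[-5.2,-0.3,0],0],[1,[-6.3,-0.4,0],0],[1,[-6.3,-0.4,2],0],[1,[-6.3,-0.4,4.5],0],[1,[-6.3,-0.4,7],0],[1,[-6.3,-0.4,8.3],0],[1,[-6.3,-0.4,8.9],0],[1,[-6.3,-0.4,8.9],0],[1,[-6.3,-0.4,8.9],0]]'; python3 - <<'E'
from nav import *
rep()
for c in('top','scene'):
    im=viewer.snapshot(c); x0,y0=(325,105) if c=='top' else (295,165)
    cv2.imwrite(f'pics/{c}_a.png',cv2.resize(im[y0:y0+140,x0:x0+130,::-1],None,fx=3,fy=3,interpolation=cv2.INTER_CUBIC))
a=cv2.imread('pics/top_a.png');b=cv2.imread('pics/scene_a.png');cv2.imwrite('pics/a.png',np.hstack([a,b]))
E
```

```text
clock: 4.25
tool_pos: [0.4447, -0.1739, 0.1642]
eef_rot: [0.759, 0.651, 0.0, 0.0]
contact_force: [-0.0, 0.2, 1.2]
opening: 0.002
t 4.25 pen xyz mm [-30.537  16.959 164.191] tip z 150.1909364835793 az -0.005984702229145711 F [-0.028  0.224  1.239] q7 0.22577552238524823 op 0.0023425504235277555
```

View pics/a.png

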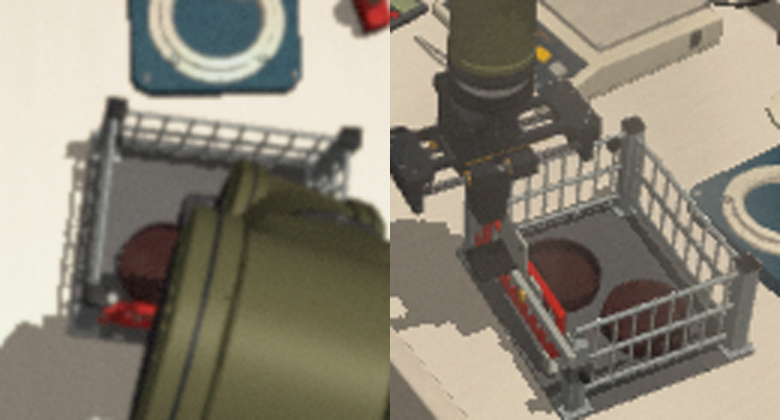

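The scene view shows the closed fingers hanging directly above the black lever, in front of the steel finger plate. I descend from here by feel.

```bash
python3 -m inch '[[1,[-0.2,0,0.5],0],[1,[-0.3,0,1.2],0],[1,[-0.3,0,1.9],0],[1,[-0.3,0,2.2],0],[1,[-0.3,0,2.4],0],[1,[-0.3,0,2.4],0]]'; python3 -c "
from nav import *
rep()"; for i in 1 ; do python3 -m inch '[[1,[0,0,0.1],0],[1,[0,0,0.2],0],[1,[0,0,0.3],0],[1,[0,0,0.4],0]]'; python3 -c "
from nav import *
rep()"; done
```

```text
clock: 4.95
tool_pos: [0.4436, -0.1767, 0.1393]
eef_rot: [0.759, 0.651, -0.0, -0.0]
contact_force: [-0.6, -0.0, 0.0]
opening: 0.001
t 4.95 pen xyz mm [-31.175  13.989 139.33 ] tip z 125.33023472599822 az -0.015846044781847368 F [-0.614 -0.021  0.002] q7 0.23333929782958965 op 0.0010927366999499445
clock: 5.35
tool_pos: [0.4438, -0.1769, 0.1357]
eef_rot: [0.759, 0.651, 0.0, 0.0]
contact_force: [0.3, 0.5, 0.3]
opening: 0.002
t 5.35 pen xyz mm [-30.932  13.883 135.696] tip z 121.69643077213681 az -0.02108446103453332 F [0.304 0.508 0.321] q7 0.23375547704718466 op 0.0018779488970252745
```

```bash
python3 -m inch '[[1,[0,0,0.1],0],[1,[0,0,0.2],0],[1,[0,0,0.3],0],[1,[0,0,0.4],0]]'; python3 -c "
from nav import *
rep()"
```

```text
clock: 5.75
tool_pos: [0.4438, -0.1768, 0.1316]
eef_rot: [0.759, 0.651, 0.0, -0.0]
contact_force: [0.2, -0.2, -0.3]
opening: 0.006
t 5.75 pen xyz mm [-30.959  13.91  131.611] tip z 117.61101515900475 az -0.02057587633039404 F [ 0.21  -0.164 -0.335] q7 0.23413819991894738 op 0.006199430638482155
```

```bash
python3 -m inch '[[1,[0,0,0.1],0],[1,[0,0,0.2],0],[1,[0,0,0.3],0],[1,[0,0,0.4],0]]'; python3 -c "
from nav import *
rep()"
```

```text
clock: 6.15
tool_pos: [0.4438, -0.1768, 0.1276]
eef_rot: [0.759, 0.651, 0.0, -0.0]
contact_force: [0.5, 0.2, 0.4]
opening: 0.006
t 6.15 pen xyz mm [-30.972  13.915 127.592] tip z 113.5922564722363 az -0.019467010999582257 F [0.474 0.183 0.383] q7 0.23453651788146979 op 0.006131654623338047
```

```bash
python3 -m inch '[[1,[0,0,0.1],0],[1,[0,0,0.2],0],[1,[0,0,0.3],0],[1,[0,0,0.4],0],[1,[0,0,0.4],0]]'; python3 -c "
from nav import *
rep()"
```

```text
clock: 6.65
tool_pos: [0.4437, -0.1768, 0.1236]
eef_rot: [0.759, 0.651, -0.0, -0.0]
contact_force: [0.4, -0.0, 0.5]
opening: 0.006
t 6.65 pen xyz mm [-31.064  13.928 123.557] tip z 109.55749571306293 az -0.01752288102446009 F [ 0.441 -0.02   0.467] q7 0.2348900512039446 op 0.005622651153156186
```

```bash
python3 -m inch '[[1,[0,0,0.1],0],[1,[0,0,0.2],0],[1,[0,0,0.3],0],[1,[0,0,0.3],0]]'; python3 -c "
from nav import *
rep()"
```

```text
clock: 7.05
tool_pos: [0.4437, -0.1768, 0.1206]
eef_rot: [0.759, 0.651, -0.0, -0.0]
contact_force: [-0.6, -1.1, -0.2]
opening: 0.002
t 7.05 pen xyz mm [-31.045  13.912 120.57 ] tip z 106.57016061443963 az -0.022785363480894105 F [-0.635 -1.109 -0.232] q7 0.2350920407758056 op 0.0015384693288156683
```

```bash
python3 -m inch '[[1,[0,0,0.1],0],[1,[0,0,0.2],0],[1,[0,0,0.2],0]]'; python3 -c "
from nav import *
rep()"
```

```text
clock: 7.35
tool_pos: [0.4438, -0.1767, 0.1186]
eef_rot: [0.759, 0.651, 0.0, -0.0]
contact_force: [-0.3, 0.2, 0.4]
opening: 0.001
t 7.35 pen xyz mm [-30.963  14.086 118.625] tip z 104.62537036795672 az -0.007588029805424057 F [-0.303  0.186  0.364] q7 0.23529234345833366 op 0.0009316155950636112
```

```bash
python3 -m inch '[[1,[0,0,0.1],0],[1,[0,0,0.2],0],[1,[0,0,0.2],0]]'; python3 -c "
from nav import *
rep()"
```

```text
clock: 7.65
tool_pos: [0.4438, -0.1768, 0.1166]
eef_rot: [0.759, 0.651, 0.0, -0.0]
contact_force: [0.8, 0.1, 0.7]
opening: 0.01
t 7.65 pen xyz mm [-30.931  13.968 116.59 ] tip z 102.58992168067162 az -0.014954958278844188 F [0.844 0.073 0.747] q7 0.23545125449556312 op 0.010114327574556216
```

```bash
python3 -m inch '[[1,[0,0,0.1],0],[1,[0,0,0.2],0],[1,[0,0,0.2],0]]'; python3 -c "
from nav import *
rep()"
```

```text
clock: 7.95
tool_pos: [0.4438, -0.1768, 0.1146]
eef_rot: [0.759, 0.651, 0.0, -0.0]
contact_force: [1.2, -0.1, 1.9]
opening: 0.006
t 7.95 pen xyz mm [-30.954  13.938 114.561] tip z 100.56090474168319 az -0.015937573368587366 F [ 1.189 -0.139  1.91 ] q7 0.23560233338242922 op 0.005726664134082275
```

```bash
python3 -m inch '[[1,[0,0,0.1],0],[1,[0,0,0.2],0],[1,[0,0,0.2],0]]'; python3 - <<'E'
from nav import *
rep()
im=viewer.snapshot('scene'); x0,y0=(295,165)
cv2.imwrite(f'pics/b.png',cv2.resize(im[y0:y0+140,x0:x0+130,::-1],None,fx=4,fy=4,interpolation=cv2.INTER_CUBIC))
E
```

```text
clock: 8.25
tool_pos: [0.4438, -0.1768, 0.1126]
eef_rot: [0.759, 0.651, 0.0, -0.0]
contact_force: [0.4, 0.5, 1.4]
opening: 0.01
t 8.25 pen xyz mm [-30.939  13.913 112.571] tip z 98.57054648939317 az -0.01625217575318061 F [0.434 0.471 1.439] q7 0.2357707696135597 op 0.010498565077003036
```

View pics/b.png

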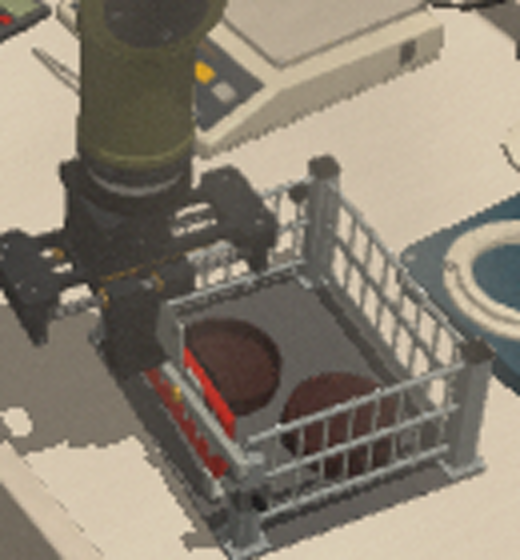

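The fingers stand on the lever, with a small upward force of about 1.5 N. First contact was near 103 mm, so the gate hangs low. I keep pressing toward the stop.

```bash
python3 -m inch '[[1,[0,0,0.1],0],[1,[0,0,0.2],0],[1,[0,0,0.3],0],[1,[0,0,0.4],0],[1,[0,0,0.4],0]]'; python3 -c "
from nav import *
rep()"
```

```text
clock: 8.8
tool_pos: [0.4437, -0.1768, 0.1085]
eef_rot: [0.759, 0.651, -0.0, -0.0]
contact_force: [0.8, 0.4, 0.9]
opening: 0.008
t 8.8 pen xyz mm [-31.019  13.918 108.545] tip z 94.54546565416709 az -0.02141030089703655 F [0.819 0.397 0.889] q7 0.23603349263832266 op 0.00824237467742604
```

```bash
python3 -m inch '[[1,[0,0,0.1],0],[1,[0,0,0.2],0],[1,[0,0,0.2],0]]'; python3 -c "
from nav import *
rep()"
```

```text
clock: 9.1
tool_pos: [0.4438, -0.1768, 0.1066]
eef_rot: [0.759, 0.651, 0.0, -0.0]
contact_force: [-0.4, 1.9, 1.9]
opening: 0.004
t 9.1 pen xyz mm [-30.988  13.892 106.587] tip z 92.58741192027688 az -0.020827308148284374 F [-0.398  1.933  1.927] q7 0.23619929145949276 op 0.004363021230526154
```

```bash
python3 -m inch '[[1,[0,0,0.1],0],[1,[0,0,0.1],0]]'; python3 -c "
from nav import *
rep()"
```

```text
clock: 9.3
tool_pos: [0.4438, -0.1768, 0.1056]
eef_rot: [0.759, 0.651, 0.0, -0.0]
contact_force: [0.2, 1.3, 1.1]
opening: 0.007
t 9.3 pen xyz mm [-30.964  13.895 105.609] tip z 91.60863562855505 az -0.022280012960614215 F [0.224 1.277 1.059] q7 0.2362499629708275 op 0.006700608483939995
```

```bash
python3 -m inch '[[1,[0,0,0.1],0],[1,[0,0,0.1],0]]'; python3 -c "
from nav import *
rep()"
```

```text
clock: 9.5
tool_pos: [0.4437, -0.1769, 0.1046]
eef_rot: [0.759, 0.651, -0.0, -0.0]
contact_force: [0.3, 1.4, 1.3]
opening: 0.004
t 9.5 pen xyz mm [-31.004  13.879 104.586] tip z 90.58639031974951 az -0.02531631212105445 F [0.313 1.435 1.305] q7 0.2363257252851695 op 0.0035363512465121515
```

```bash
python3 -m inch '[[1,[0,0,0.1],0],[1,[0,0,0.1],0]]'
```

```text
clock: 9.7
tool_pos: [0.4438, -0.1769, 0.1036]
eef_rot: [0.759, 0.651, -0.0, 0.0]
contact_force: [0.7, 0.6, 1.5]
opening: 0.006
```

```bash
python3 -m inch '[[1,[0,0,0.1],0],[1,[0,0,0.1],0]]'
```

```text
clock: 9.9
tool_pos: [0.4437, -0.1769, 0.1026]
eef_rot: [0.759, 0.651, -0.0, -0.0]
contact_force: [0.3, 0.2, 1.8]
opening: 0.006
```

```bash
python3 -m inch '[[1,[0,0,0.1],0],[1,[0,0,0.1],0]]'
```

```text
clock: 10.1
tool_pos: [0.4437, -0.177, 0.1016]
eef_rot: [0.759, 0.651, -0.0, 0.0]
contact_force: [0.5, 0.2, 0.8]
opening: 0.008
```

```bash
python3 -m inch '[[1,[0,0,0.1],0],[1,[0,0,0.1],0]]'
```

```text
clock: 10.3
tool_pos: [0.4439, -0.1771, 0.101]
eef_rot: [0.759, 0.651, 0.0, 0.0]
contact_force: [-0.1, 0.6, 6.3]
opening: 0.001
```

```bash
python3 -m inch '[[1,[0,0,0.1],0],[1,[0,0,0.1],0]]'
```

```text
clock: 10.5
tool_pos: [0.4446, -0.1775, 0.1007]
eef_rot: [0.759, 0.651, 0.001, 0.001]
contact_force: [-1.4, -0.2, 13.6]
opening: 0.005
```

```bash
python3 - <<'E'
from nav import *
rep()
im=viewer.snapshot('scene'); x0,y0=(295,165)
cv2.imwrite(f'pics/c.png',cv2.resize(im[y0:y0+140,x0:x0+130,::-1],None,fx=4,fy=4,interpolation=cv2.INTER_CUBIC))
E
```

```text
t 10.5 pen xyz mm [-30.088  13.374 100.73 ] tip z 86.73022972328978 az -0.04552975294533468 F [-1.386 -0.178 13.558] q7 0.23665349704324495 op 0.0050631572056952555
```

View pics/c.png

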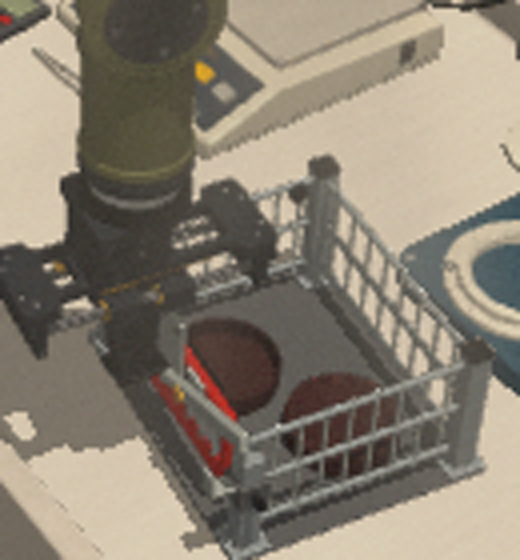

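The lever is hard on its stop (13.6 N), so the latch bar is up. I ease off by about 1 mm, then move forward to touch the plate.

```bash
python3 -m inch '[[1,[0,0,-0.1],0],[1,[0,0,-0.1],0],[1,[0,0.1,-0.1],0],[1,[0,0.2,-0.1],0],[1,[0,0.3,-0.1],0],[1,[0,0.3,-0.1],0]]';python3 -c "
from nav import *
rep()"
```

```text
clock: 11.15
tool_pos: [0.4462, -0.1781, 0.1009]
eef_rot: [0.759, 0.651, -0.001, 0.0]
contact_force: [-1.9, -1.5, 7.7]
opening: 0.005
t 11.15 pen xyz mm [-28.346  12.997 100.915] tip z 86.91500143104908 az -0.08089643365180521 F [-1.911 -1.498  7.749] q7 0.2358269200238139 op 0.00472749766570996
```

```bash
python3 - <<'E'
import numpy as np
p0=np.array([-25.5,-76.5])
for d in range(0,96,5):
    t=np.radians(d);R=np.array([[np.cos(t),-np.sin(t)],[np.sin(t),np.cos(t)]]);e=(R@p0-p0)/10
    print(d,'x %.2f y %.2f'%(e[1],e[0]))
E
```

```text
0 x 0.00 y 0.00
5 x -0.19 y 0.68
10 x -0.33 y 1.37
15 x -0.40 y 2.07
20 x -0.41 y 2.77
25 x -0.36 y 3.47
30 x -0.25 y 4.17
35 x -0.08 y 4.85
40 x 0.15 y 5.51
45 x 0.44 y 6.16
50 x 0.78 y 6.77
55 x 1.17 y 7.35
60 x 1.62 y 7.90
65 x 2.11 y 8.41
70 x 2.64 y 8.87
75 x 3.21 y 9.28
80 x 3.81 y 9.64
85 x 4.44 y 9.95
90 x 5.10 y 10.20
95 x 5.78 y 10.39
```

```bash
python3 -m inch '[[1,[0,0.1,0],0],[1,[0,0.2,0],0],[1,[0,0.25,0],0],[1,[-0.05,0.42,0],-1.2],[1,[-0.1,0.6,0],-2.5],[1,[-0.15,0.76,0],-3.7],[1,[-0.19,0.93,0],-5],[1,[-0.23,1.1,0],-6.2],[1,[-0.26,1.27,0],-7.5],[1,[-0.3,1.45,0],-8.7],[1,[-0.33,1.62,0],-10],[1,[-0.33,1.62,0],-10]]';python3 - <<'E'
from nav import *
rep()
im=viewer.snapshot('scene'); x0,y0=(295,165)
cv2.imwrite(f'pics/d.png',cv2.resize(im[y0:y0+140,x0:x0+130,::-1],None,fx=4,fy=4,interpolation=cv2.INTER_CUBIC))
E
```

```text
clock: 12.35
tool_pos: [0.4622, -0.1843, 0.1009]
eef_rot: [0.7, 0.715, -0.0, 0.001]
contact_force: [-0.8, -1.9, 6.3]
opening: 0.007
t 12.35 pen xyz mm [-11.666   9.342 100.928] tip z 86.92839953726326 az 9.930373206147197 F [-0.818 -1.947  6.319] q7 0.33132231764814607 op 0.007037059198315592
```

View pics/d.png

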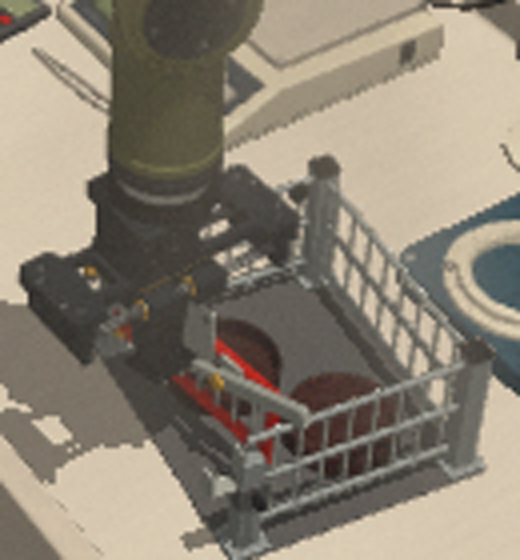

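The gate has swung in about 10°, and the raised bar has passed the catch post with its end at about (305,410). Vertical force is 6 N. I carry on along the arc, and the same table applies in the tool frame.

```bash
python3 -m inch '[[1,[-0.06,0.17,0],-1.25],[1,[-0.1,0.34,0],-2.5],[1,[-0.15,0.51,0],-3.75],[1,[-0.19,0.68,0],-5],[1,[-0.23,0.85,0],-6.25],[1,[-0.26,1.03,0],-7.5],[1,[-0.3,1.2,0],-8.75],[1,[-0.33,1.37,0],-10],[1,[-0.35,1.55,0],-11.25],[1,[-0.37,1.72,0],-12.5],[1,[-0.39,1.9,0],-13.75],[1,[-0.4,2.07,0],-15],[1,[-0.41,2.25,0],-16.25],[1,[-0.41,2.42,0],-17.5],[1,[-0.41,2.6,0],-18.75],[1,[-0.41,2.77,0],-20],[1,[-0.4,2.95,0],-21.25],[1,[-0.39,3.12,0],-22.5],[1,[-0.38,3.3,0],-23.75],[1,[-0.36,3.47,0],-25]]';python3 -c "
from nav import *
rep()"
```

```text
clock: 14.4
tool_pos: [0.497, -0.1868, 0.1009]
eef_rot: [0.528, 0.849, -0.0, 0.0]
contact_force: [-0.3, -1.6, 6.2]
opening: 0.004
t 14.4 pen xyz mm [ 23.109  12.071 100.942] tip z 86.94170286392566 az 34.9810878528476 F [-0.295 -1.599  6.228] q7 0.5741584450522456 op 0.003641018848612615
```

```bash
python3 -m inch '[[1,[-0.06,0.17,0],-1.25],[1,[-0.1,0.34,0],-2.5],[1,[-0.15,0.51,0],-3.75],[1,[-0.19,0.68,0],-5],[1,[-0.23,0.85,0],-6.25],[1,[-0.26,1.03,0],-7.5],[1,[-0.3,1.2,0],-8.75],[1,[-0.33,1.37,0],-10],[1,[-0.35,1.55,0],-11.25],[1,[-0.37,1.72,0],-12.5],[1,[-0.39,1.9,0],-13.75],[1,[-0.4,2.07,0],-15],[1,[-0.41,2.25,0],-16.25],[1,[-0.41,2.42,0],-17.5],[1,[-0.41,2.6,0],-18.75],[1,[-0.41,2.77,0],-20],[1,[-0.4,2.95,0],-21.25],[1,[-0.39,3.12,0],-22.5],[1,[-0.38,3.3,0],-23.75],[1,[-0.36,3.47,0],-25]]';python3 - <<'E'
from nav import *
rep()
st=r.get_state();print(st['q'])
im=viewer.snapshot('scene'); x0,y0=(295,165)
cv2.imwrite(f'pics/e.png',cv2.resize(im[y0:y0+140,x0:x0+130,::-1],None,fx=4,fy=4,interpolation=cv2.INTER_CUBIC))
E
```

```text
clock: 16.4
tool_pos: [0.5297, -0.1742, 0.1009]
eef_rot: [0.331, 0.943, -0.0, 0.0]
contact_force: [-1.2, -0.7, 6.7]
opening: 0.005
t 16.4 pen xyz mm [ 53.556  29.491 100.931] tip z 86.93146497329961 az 60.005623774993886 F [-1.17  -0.714  6.743] q7 0.8245876634747573 op 0.005408638370827
[ 0.344  0.831 -0.186  1.888  0.319  0.452  0.825]
```

View pics/e.png

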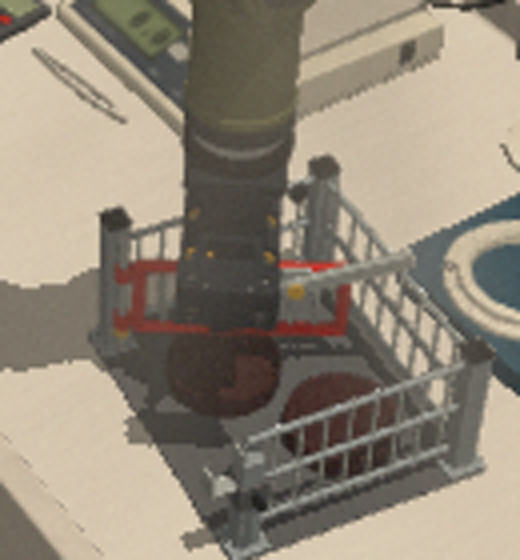

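At 60° the bar end, at about (410,258), comes near the back fence. Before going on I check the bar's length and height against that fence.

```bash
python3 - <<'E'
from nav import *
for z in(.09,.1,.105): print('closed bar end (top view)',z,pf(ray((335+530/5-.4,125+485/5-.4),'top',z))*1000)
def rot(p,d):
    t=np.radians(d);c,s=np.cos(t),np.sin(t);q=np.array(p,float);q[1]-=90
    return np.array([c*q[0]-s*q[1],s*q[0]+c*q[1]+90,q[2]])
im=viewer.snapshot('scene'); x0,y0=(295,165)
zc=cv2.resize(im[y0:y0+140,x0:x0+130,::-1],None,fx=5,fy=5,interpolation=cv2.INTER_CUBIC)
f=lambda P:tuple(int(v) for v in np.round((proj(W(x,np.array(P)/1000),'scene')[0]+[0,-.9]-[x0,y0]+.4)*5))
for L,col in((75,(0,255,255)),(85,(0,255,0)),(95,(255,0,255))):
    t=np.radians(19.5)
    a=rot([-13,-35,92],60);b=rot([-13,-35-L*np.cos(t),92+L*np.sin(t)],60);print(L,a,b)
    cv2.line(zc,f(a),f(b),col,1);cv2.circle(zc,f(b),3,col,-1)
for h in(100,112): cv2.line(zc,f([175,105,h]),f([175,-105,h]),(255,255,0),1)
cv2.imwrite('pics/f.png',zc[150:600])
im=viewer.snapshot('top');x0,y0=325,105
cv2.imwrite('pics/g.png',cv2.resize(im[y0:y0+140,x0:x0+130,::-1],None,fx=4,fy=4,interpolation=cv2.INTER_CUBIC))
E
```

```text
closed bar end (top view) 0.09 [ -12.634 -125.237   90.   ]
closed bar end (top view) 0.1 [ -14.553 -122.716  100.   ]
closed bar end (top view) 0.105 [ -15.513 -121.455  105.   ]
75 [101.753  16.242  92.   ] [162.98  -19.107 117.036]
85 [101.753  16.242  92.   ] [171.143 -23.821 120.374]
95 [101.753  16.242  92.   ] [179.307 -28.534 123.712]
```

View pics/f.png

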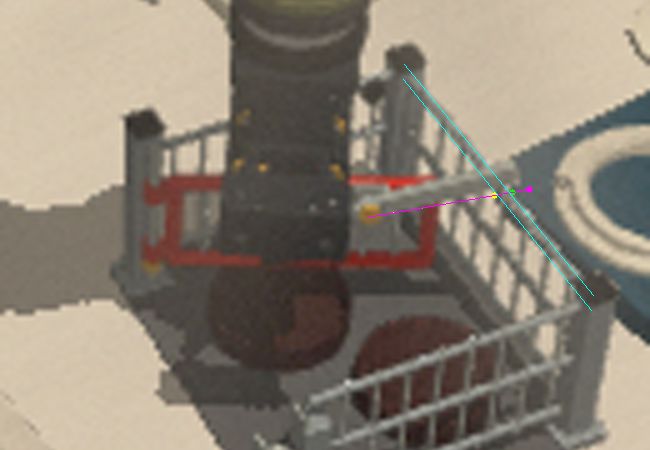

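View pics/g.png

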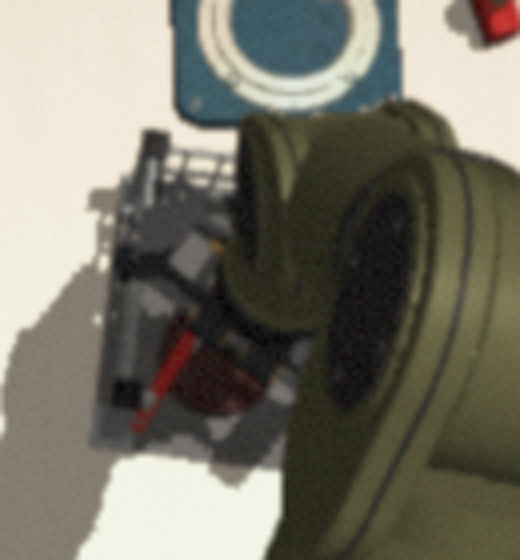

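```bash
python3 - <<'E'
from nav import *
from scipy.optimize import fsolve
def rot(p,d):
    t=np.radians(d);c,s=np.cos(t),np.sin(t);q=np.array(p,float);q[1]-=90
    return np.array([c*q[0]-s*q[1],s*q[0]+c*q[1]+90,q[2]])
for px,nm in(((513,322),'end ctr'),((370,362),'pivot'),((515,312),'end top'),((512,332),'end bot'),((437,330),'gate top far corner')):
  for bx in(-13,-18) if nm!='gate top far corner' else (0,):
   for g in (58,60,62):
    uv=np.array(px)/5-.4+[295,165]+[0,.9]
    s=fsolve(lambda v:proj(W(x,rot([bx,-v[0],v[1]],g)/1000),'scene')[0]-uv,[35,100]);print(nm,bx,g,'gate-frame y,z',-s[0],s[1],rot([bx,-s[0],s[1]],g))
E
```

```text
end ctr -13 58 gate-frame y,z -113.95058844141862 142.3414624383274 [166.071 -29.102 142.341]
end ctr -13 60 gate-frame y,z -114.25721233943592 135.67348130197678 [170.392 -23.387 135.673]
end ctr -13 62 gate-frame y,z -114.81858669742259 128.96223598812242 [174.741 -17.635 128.962]
end ctr -18 58 gate-frame y,z -113.50506269316872 147.01327702968914 [163.044 -33.106 147.013]
end ctr -18 60 gate-frame y,z -113.63514711288373 140.362734747931 [167.353 -27.406 140.363]
end ctr -18 62 gate-frame y,z -114.01844131235008 133.67482203973313 [171.687 -21.674 133.675]
pivot -13 58 gate-frame y,z -36.827952134270085 100.53291210108189 [100.667  11.767 100.533]
pivot -13 60 gate-frame y,z -36.526212507541445 96.22655667860941 [103.075  15.479  96.227]
pivot -13 62 gate-frame y,z -36.378727890749495 91.92004453313791 [105.483  19.19   91.92 ]
pivot -18 58 gate-frame y,z -36.74331842494114 105.40036799437524 [ 97.946   7.571 105.4  ]
pivot -18 60 gate-frame y,z -36.26682162613954 101.09986008644371 [100.35   11.278 101.1  ]
pivot -18 62 gate-frame y,z -35.94394549887465 96.80516845198196 [102.75
[... 764 characters left out ...]
24 127.882]
end bot -13 62 gate-frame y,z -115.09557031721575 121.1092099067792 [174.986 -17.765 121.109]
end bot -18 58 gate-frame y,z -113.77474610501623 139.31822891517496 [163.272 -33.249 139.318]
end bot -18 60 gate-frame y,z -113.90765127233409 132.60723083550974 [167.589 -27.542 132.607]
end bot -18 62 gate-frame y,z -114.2941347772917 125.8583743658272 [171.931 -21.803 125.858]
gate top far corner 0 58 gate-frame y,z -73.14837916268542 118.37206003700696 [138.358   3.545 118.372]
gate top far corner 0 60 gate-frame y,z -73.53511516594446 112.97698621573382 [141.626   8.232 112.977]
gate top far corner 0 62 gate-frame y,z -74.12412409314811 107.54964596339013 [144.913  12.948 107.55 ]
```

The bar clears the fence now: its end underside is about 125 mm up, against a 112 mm fence. The margin shrinks as the gate nears 90°, so I continue in smaller steps and watch the forces.

```bash
python3 -m inch '[[1,[-0.06,0.17,0],-1.25],[1,[-0.1,0.34,0],-2.5],[1,[-0.15,0.51,0],-3.75],[1,[-0.19,0.68,0],-5],[1,[-0.23,0.85,0],-6.25],[1,[-0.26,1.03,0],-7.5],[1,[-0.3,1.2,0],-8.75],[1,[-0.33,1.37,0],-10]]';python3 -c "
from nav import *
rep()"
```

```text
clock: 17.35
tool_pos: [0.5407, -0.1654, 0.1009]
eef_rot: [0.248, 0.969, -0.0, -0.0]
contact_force: [-1.3, 0.1, 6.6]
opening: 0.008
t 17.35 pen xyz mm [ 63.062  39.889 100.933] tip z 86.9334021267525 az 70.01389201215511 F [-1.271  0.119  6.602] q7 0.9268748265937206 op 0.008320193225186413
```

```bash
python3 -m inch '[[1,[-0.06,0.17,0],-1.25],[1,[-0.1,0.34,0],-2.5],[1,[-0.15,0.51,0],-3.75],[1,[-0.19,0.68,0],-5]]';python3 - <<'E'
from nav import *
rep()
im=viewer.snapshot('scene'); x0,y0=(295,165)
cv2.imwrite(f'pics/i.png',cv2.resize(im[y0:y0+140,x0:x0+130,::-1],None,fx=4,fy=4,interpolation=cv2.INTER_CUBIC))
E
```

```text
clock: 17.75
tool_pos: [0.5455, -0.1603, 0.1009]
eef_rot: [0.205, 0.979, -0.0, -0.0]
contact_force: [-1.6, -1.0, 6.0]
opening: 0.006
t 17.75 pen xyz mm [ 67.093  45.652 100.925] tip z 86.92535515531657 az 75.01831597124091 F [-1.554 -0.984  6.02 ] q7 0.9783400332450436 op 0.005816539226196887
```

View pics/i.png

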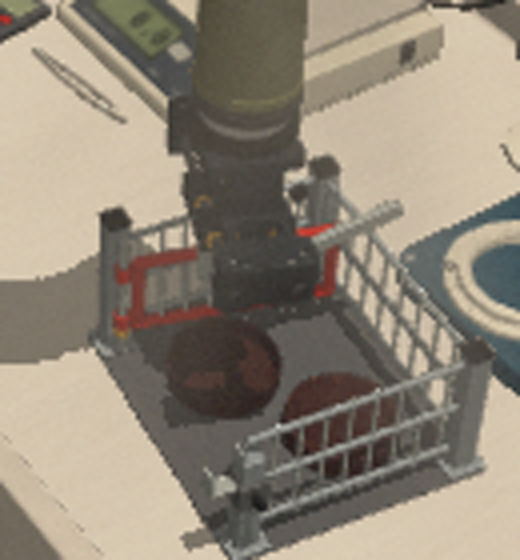

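The gate is at about 75°. The bar passes over the back fence near (360,230) without touching it, and the forces are steady. I continue in 5° steps.

```bash
python3 -m inch '[[1,[-0.06,0.17,0],-1.25],[1,[-0.1,0.34,0],-2.5],[1,[-0.15,0.51,0],-3.75],[1,[-0.19,0.68,0],-5]]';python3 -c "
from nav import *
rep()"
```

```text
clock: 18.2
tool_pos: [0.5499, -0.1548, 0.1009]
eef_rot: [0.162, 0.987, -0.0, -0.0]
contact_force: [-1.7, 0.2, 7.3]
opening: 0.004
t 18.2 pen xyz mm [ 70.606  51.771 100.925] tip z 86.92474617345057 az 80.0195615849196 F [-1.684  0.182  7.303] q7 1.0299330267691322 op 0.004121446047951824
```

```bash
python3 -m inch '[[1,[-0.06,0.17,0],-1.25],[1,[-0.1,0.34,0],-2.5],[1,[-0.15,0.51,0],-3.75],[1,[-0.19,0.68,0],-5]]';python3 -c "
from nav import *
rep()"
```

```text
clock: 18.6
tool_pos: [0.5538, -0.1489, 0.1009]
eef_rot: [0.119, 0.993, -0.0, -0.0]
contact_force: [-1.1, -0.3, 8.3]
opening: 0.006
t 18.6 pen xyz mm [ 73.538  58.139 100.92 ] tip z 86.91978899885389 az 85.02138732318518 F [-1.071 -0.317  8.347] q7 1.081694429103092 op 0.005804424260672117
```

```bash
python3 -m inch '[[1,[-0.04,0.13,0],-1],[1,[-0.08,0.27,0],-2],[1,[-0.1,0.34,0],-2.5],[1,[-0.1,0.34,0],-2.5]]';python3 - <<'E'
from nav import *
rep()
im=viewer.snapshot('scene'); x0,y0=(295,165)
cv2.imwrite(f'pics/j.png',cv2.resize(im[y0:y0+140,x0:x0+130,::-1],None,fx=4,fy=4,interpolation=cv2.INTER_CUBIC))
E
```

```text
clock: 19.0
tool_pos: [0.5553, -0.1464, 0.1009]
eef_rot: [0.098, 0.995, -0.001, -0.001]
contact_force: [-2.4, -0.5, 7.9]
opening: 0.005
t 19.0 pen xyz mm [ 74.635  60.888 100.906] tip z 86.90562865113104 az 87.45674654228252 F [-2.436 -0.524  7.897] q7 1.1070329570124706 op 0.005477652272848102
```

View pics/j.png

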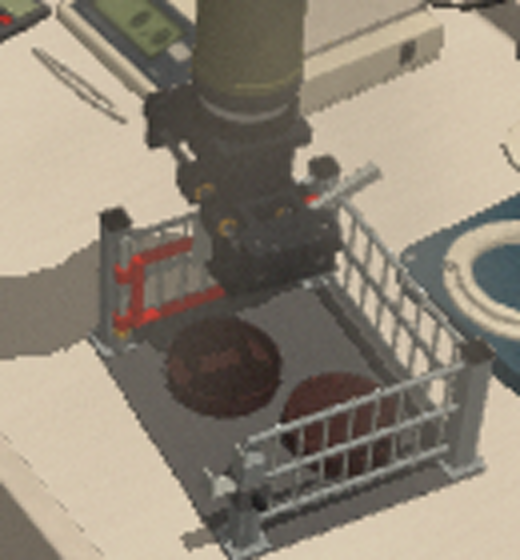

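The gate's lower rail runs parallel to the left fence, so it is nearly square. A final 2° comes next, then I raise slowly and back off so the lever returns with the fingers.

```bash
python3 -m inch '[[1,[-0.04,0.14,0],-1],[1,[-0.08,0.27,0],-2],[1,[-0.08,0.27,0],-2],[1,[-0.08,0.27,-0.1],-2],[1,[-0.08,0.24,-0.25],-2],[1,[-0.08,0.2,-0.4],-2],[1,[-0.08,0.15,-0.6],-2],[1,[-0.08,0.1,-0.8],-2],[1,[-0.08,0.07,-1],-2],[1,[-0.08,0.07,-1.2],-2],[1,[-0.08,0.07,-1.4],-2],[1,[-0.08,0.07,-1.6],-2],[1,[-0.08,0.07,-1.8],-2],[1,[-0.08,0.07,-2],-2],[1,[-0.08,0.07,-2.2],-2],[1,[-0.08,0.07,-2.4],-2],[1,[-0.08,0.07,-2.6],-2],[1,[-0.08,0.07,-2.8],-2],[1,[-0.08,0.07,-3],-2],[1,[-0.08,0.07,-3.3],-2]]';python3 - <<'E'
from nav import *
rep()
im=viewer.snapshot('scene'); x0,y0=(295,165)
cv2.imwrite(f'pics/k.png',cv2.resize(im[y0:y0+140,x0:x0+130,::-1],None,fx=4,fy=4,interpolation=cv2.INTER_CUBIC))
E
```

```text
clock: 21.05
tool_pos: [0.5569, -0.1452, 0.1338]
eef_rot: [0.081, 0.997, 0.0, -0.0]
contact_force: [0.4, 0.5, 0.3]
opening: 0.006
t 21.05 pen xyz mm [ 76.013  62.357 133.791] tip z 119.79132458811088 az 89.47939013620197 F [0.376 0.478 0.279] q7 1.1564228706708115 op 0.006331062856328128
```

View pics/k.png

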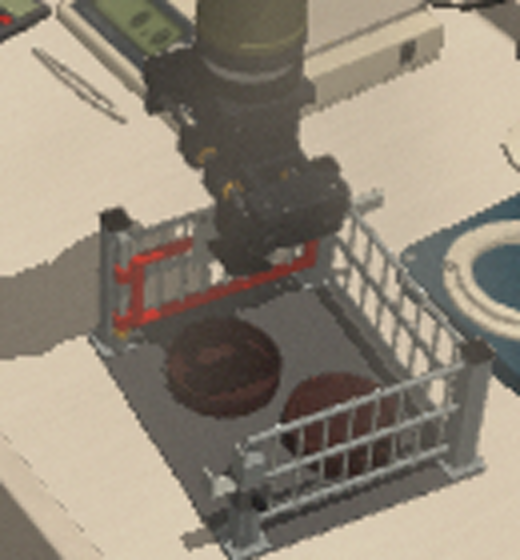

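The gate stands open and the bar has come down. I rise straight up, then move clear toward the robot for a check view.

```bash
python3 -m inch '[[1,[0,-0.2,-0.5],0],[1,[0,-0.4,-1.5],0],[1,[0,-0.5,-3],0],[1,[0,-0.5,-5],0],[1,[0,-0.5,-7.5],0],[1,[0,-0.5,-10],0],[1,[0,-0.5,-12.5],0],[1,[0,-0.5,-14],0],[1,[0,-0.5,-14.5],0],[1,[0,1.5,-14.5],0],[1,[0,4.5,-14.5],0],[1,[0,8.5,-14.5],0],[1,[0,12.5,-14.5],0],[1,[0,16.5,-14.5],0],[1,[0,20,-14.5],0],[1,[0,23,-14.5],0],[1,[0,25,-14.5],0],[1,[0,25,-14.5],0]]';python3 - <<'E'
from nav import *
rep()
def z(c,x0,y0,w,h,f):return cv2.resize(viewer.snapshot(c)[y0:y0+h,x0:x0+w,::-1],None,fx=f,fy=f,interpolation=cv2.INTER_CUBIC)
cv2.imwrite('pics/l.png',np.hstack([z('scene',295,165,130,140,3),z('top',325,105,130,140,3)]))
cv2.imwrite('pics/m.png',viewer.snapshot('scene')[:,:,::-1])
E
```

```text
clock: 22.9
tool_pos: [0.5965, 0.1056, 0.2785]
eef_rot: [0.078, 0.997, 0.001, -0.0]
contact_force: [-1.0, 0.1, 0.1]
opening: 0.007
t 22.9 pen xyz mm [ 77.209 316.268 278.451] tip z 264.4505213242726 az 89.80574542310224 F [-1.013  0.079  0.093] q7 0.8727278296247205 op 0.00715634141832658
```

View pics/l.png

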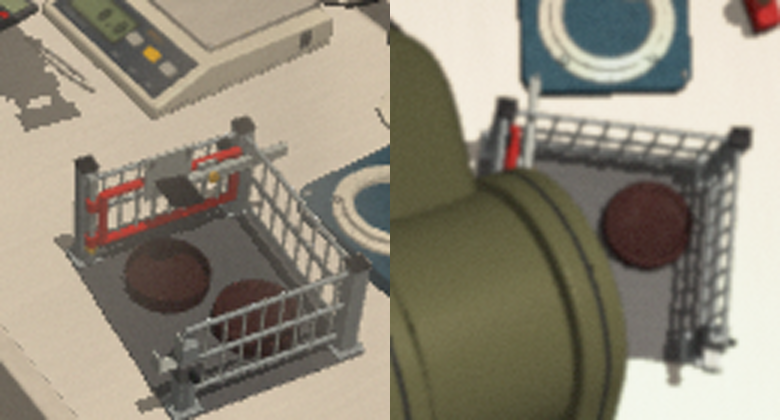

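View pics/m.png

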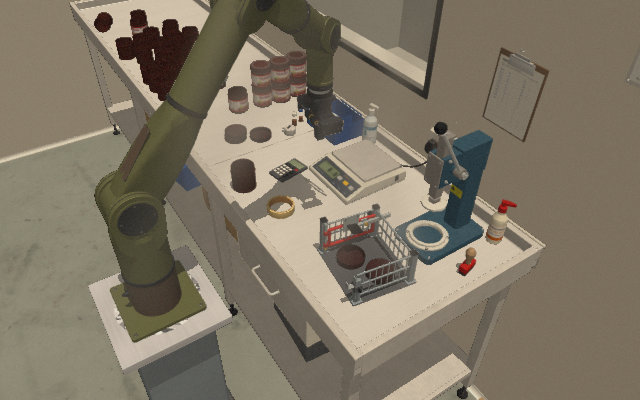

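```bash
python3 - <<'E'
from nav import *
for p in((536,78),(527,160)):
    q=pf(ray(((p[0]-390)/3+325-.4,p[1]/3+105-.4),'top',.105))*1000;print(q)
    d=q[:2]-[0,90];print('gate angle est', np.degrees(np.arctan2(d[1],d[0])-np.arctan2(-np.sqrt(max(d@d-13**2,1)),-13)))
st=r.get_state();print(st['clock'],st['contact_force'],st['qd'])
r.finish_job()
E
```

```text
[209.782  79.585 105.   ]
gate angle est 90.70633946043971
[131.44   79.084 105.   ]
gate angle est 90.90906308266237
23.05 [ 0.067 -0.821 -0.297] [ 0.017 -0.004  0.007  0.001 -0.003 -0.001 -0.002]
the job is handed in; nothing more can be done
```

The gate is open, about square to the opening, and the job was handed in at about 23 s of the 64 s allowed.

- **What I did:** I pressed the thumb lever by feel to its firm stop, which lifted the latch bar. I kept it pressed while pushing the gate round its hinge in about 7 s. Then I lifted off slowly so the bar settled back with the fingers, and moved the arm clear.
- **Gate angle:** The final top view puts it at about 91°, using the bar as a marker. The last pose of the fingers gave about 89 to 90°.
- **Forces:** The highest reading was a brief 13.6 N at the lever stop. During the swing it read about 6 to 8 N down and 3 N or less sideways. I read force only at the end of each move, so a short peak in between could have been missed.
- **Other things:** The caps, jar and tape look where they were in the last pictures. The arm touches nothing, and the wrist force is about zero.
- **What disagreed:** First contact on the lever was hard to tell from sensor noise; it was somewhere between 103 and 107 mm up. The raised bar looked tilted more, about 27°, than the roughly 20° I worked out from the stated lever travel. After release the bar lies across the top of the back fence. In the pictures I could not tell whether it rests on the wire or just clears it.

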